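# Unhook the draining basket past the sprung keeper

### The job

The rinsed tomato and garlic have drained: take the wire basket off the draining stand's hook and stand it upright on the chopping board, set down gently and with the tomato and garlic still in it. The hook's nose overhangs the handle bar and a sprung keeper closes the gap, so press the keeper back with the handle bar itself until the bar clears the nose, keep it pressed while you lift the bar out past the nose, and do not force the keeper or wrench at the hook: use no more than a firm finger's push, about 15 N. Leave the salt shaker, jam jar and lemon where they stand.

Things in the scene. Friction and masses are not known exactly. Their poses are not given: they have to be found in the camera images.
- stand: Fixed draining stand: foot 216 x 136 mm, 14 mm thick with a flat steel tray, round post 116 mm behind the hook point with a knob on top 201 mm high, level round arm with the hook head on it. Origin on the worktop, 10 mm behind (+x) and 185 mm below the hook point. z up, x from the hook back to the post, y along the handle bar.
- hook (a point): Fixed point on the stand: nominal middle of the hook's bowl (31 mm long), at the height of the hanging bar's centre. Axes are the stand's; +x is the way the keeper is pressed. The hook head is clamped on the arm by a thumbscrew and may sit up to 11 mm nearer or farther along x than this point tells, the bar staying here in its bowl. So how far the bar has to be pressed (7 to 31 mm) must be felt.
- nose (a point): Fixed point on the stand: nominal tip of the hook's nose, 15 mm behind (+x) and 11.5 mm above the hook point; off by up to 11 mm along x, as the hook. The nose, 12 mm wide and 5 mm thick, roofs the bowl; at its tip it is 9 to 14 mm above the hook point. The bar can rise only 5 mm until its centre is 4 mm behind the nose's true tip; at 5 mm the keeper is at its stop.
- keeper_pin (a point): Fixed point on the stand: nominal place of the sprung keeper's pin, 17 mm behind and 20 mm below the hook point (off along x as the hook). The keeper is a steel tongue 19 mm wide, upright behind the nose, its top 25 mm above the hook point; pressed by the bar it leans back. It yields from 4 N, rising to 8 or 9 N at its rigid stop, which is just past where the bar clears the nose. It springs shut by itself.
- handle (a point): Middle of the handle bar of the loose wire basket (0.31 to 0.47 kg with contents); z up, y along the bar. A rigid stirrup of 8 mm round rod: bar between two upright legs at y = -20 and +20 mm (48 mm over their outsides), straight for 45 mm below the bar, then flaring to the rim. Grip across both legs from above, fingers either side of the hook. Rim 128 mm wide, 93 mm below.
- basket_foot (a point): Centre of the basket's flat round underside (108 mm across), 155 mm below the handle bar; z up, the same axes as the handle.
- board: Wooden chopping board lying on the worktop, fixed: 210 mm (its x) by 300 mm (its y) by 22 mm thick. Origin at the centre of its underside.
- tomato_mid (a point): Centre of the tomato, 56 mm across, lying loose in the basket.
- garlic_mid (a point): Centre of the garlic bulb, 54 mm across, lying loose in the basket.
- salt_shaker_mid (a point): Half-way up the glass salt shaker, 44 mm across and 90 mm high, a bystander behind the gap between board and stand.
- jam_jar_mid (a point): Half-way up the jam jar, 70 mm across and 99 mm high, a bystander behind the board.
- lemon_mid (a point): Centre of the lemon, 75 x 56 x 57 mm, a bystander right of the stand.
Not all that is in view belongs to the job. What is shaped like the part that bears handle but green is not meant.

How it is judged (in metres and radians):
On the way, in this order (a step that is already met when the one before it is completed fails the run):
1. the basket's handle bar presses the keeper back (contact force between basket and keeper above 5 N), for 0.1 s.
2. the handle bar has been lifted out past the nose and is free of the hook (z of handle in the frame of hook above 0.02 m and contact force between basket and stand below 0.5 N and distance between each of tomato_mid, garlic_mid and basket_foot below 0.07 m), for 0.1 s.
At the end, for the whole second after the job is handed in: The basket stands upright (within 0.1 rad) and at rest on the chopping board, the centre of its underside within 65 mm of the board's middle across it (x) and 110 mm along it (y), tomato and garlic in it (x of basket_foot in the frame of board between -0.065 and 0.065 m and y of basket_foot in the frame of board between -0.11 and 0.11 m and z of basket_foot in the frame of board between 0.018 and 0.028 m and angle between basket_foot's own z axis and vertical below 0.1 rad and linear speed of basket below 0.03 m/s and distance between each of tomato_mid, garlic_mid and basket_foot below 0.07 m); the robot touches nothing.
It fails at once if the keeper is forced (the basket presses it with more than 16 N), or the hook is wrenched at (the basket, its bar off the hook's floor, loads the stand with more than 20 N) (contact force between basket and keeper above 16 N or (z of handle in the frame of hook above 0.002 m and contact force between basket and stand above 20 N)).
It fails at once if the robot pushes the keeper itself instead of with the handle bar (over 2 N), or presses on the stand with more than 20 N (contact force between the arm and keeper above 2 N or contact force between the arm and stand above 20 N).
It fails at once if the basket is banged down on the board with more than 30 N (contact force between basket and board above 30 N).
It fails at once if the tomato or garlic leaves the basket, or the basket is tipped by more than 0.6 rad (not (distance between tomato_mid and basket_foot below 0.07 m) or not (distance between garlic_mid and basket_foot below 0.07 m) or angle between basket_foot's own z axis and vertical above 0.6 rad).
It fails at once if a bystander is shifted by more than 20 mm (distance of any of salt_shaker_mid, jam_jar_mid, lemon_mid from where it was at the start of the episode above 0.02 m).
It also fails if it takes over 72 s, if anything falls off the work surface, if the arm or the gripper's body presses on something with over 40 N, if the wrist force passes 120 N, or if a joint passes its speed limit or range.

### The arm

A 7-joint arm with a two-finger parallel gripper is mounted at the origin on a cart in front of the work surface, level with it; the furniture and walls round the work are solid. World frame = base frame: x ahead of the robot, y to its left, z up, the work surface at z = 0. Lengths are in m, angles in degrees, forces in N, time in s.
With the tool pointing down it reaches from about 0.425 to 0.875 m from the base axis. Payload 4.7 kg.
Tool frame: the origin (TCP) lies at the very end of the fingers, on their centre line; the grasp point (between the pads) lies env.grip_point_offset behind it (env.grip_point_offset is the distance from the TCP to the grasp point, in m); z points along the fingers, y is the direction in which the jaws open and shut (so a half turn about z gives the same grasp; the last joint's range is limited). The gripper opens to 87 mm and grips with 3 to 60 N. Pads are 19 mm wide; open, the fingers measure 117 mm over their backs; the gripper's body (75 mm by 190 mm) begins 51 mm behind the grasp point.
Start: joints at [71.339, 18.392, -4.016, 83.108, 1.295, 78.541, -3.26], TCP at [0.217, -0.613, 0.223] pointing down, gripper open.
Joint ranges: [-163.93, 163.93], [-17.29, 119.83], [-79.2, 71.16], [3.27, 140.29], [-89.18, 269.18], [5.43, 117.66], [-154.24, 154.24]. Speed limits (degrees/s): [147.25, 147.25, 180, 180, 180, 180, 180].

### API

Orientations are given as [roll, pitch, yaw] about the fixed x, y, z axes, in that order (R = Rz(yaw) Ry(pitch) Rx(roll)).
In Python, from cell import env gives the robot as it stands.
- The arm moves only by the tool send_rows, never from a script. Its argument "plan" is a list of rows, each a list of 7 numbers: the finger opening in mm, from 0 to 87, then the shift along the tool's x, y, z in mm, then the turn, a rotation vector about the tool's x, y, z in rad. A call has 1 to 12 rows; each row shifts and turns the commanded pose from where the row before left it, along the tool's axes as they then stand; what a row does not reach is not made up. A row lasts 1/10 s, in which the tool goes at most 50 mm and 8.59 degrees, less where a joint would pass 70% of its speed; a pose out of reach is approached as far as the arm can. A call is refused whole if a number of a shift passes 50 or a number of a turn 0.15, either way. A call with a gripper value outside its range is refused whole. The fingers move at their own pace and stop on an object; "grip_force" is the grip in N (left out, the last holds). Time passes only in rows, so rows that do not move let the fingers close. It gives the time, the measured TCP pose, the force and the opening at its end, in the units of the state.
- env.get_obs(): the state, without advancing time (a new reading comes with each control period).
- env.read_camera(name): name is "side" or "top" or "wrist"; returns the picture (420x560x3 uint8, red, green, blue); there is no depth.
- env.get_calibration(name): a dict with "fx", "fy", "cx", "cy" (pixels), "extrinsics" (4x4, takes a point from camera to world coordinates). Camera axes: x right, y down, z forward; pixel columns grow to the right and rows downward; lengths in m; the calibration is good to about 2 mm. The wrist camera is an equidistant fisheye: a pixel r from the principal point sees the ray r / f radians off the axis. A picture is of the moment at which its call begins: read the wrist's pose just before it. get_calibration takes no time and is no camera call; for the wrist camera it gives the pose at the moment of the call.
- env.sign_off(): hands the job in, once; it reports no verdict.
Trained networks look in the newest picture that a camera, given by its name, has taken for a name from the list of things; names that differ only in an ending like _2 or _b are one class to them, and where a whole thing is asked for, a point or a joint stands for the part that bears it (a point fixed in the world has none). Each returns a list of dicts, best first, with "confidence" (0 to 1); they miss things now and then, are a little off and sometimes report something else, mostly with a low value. They report only what shows in the picture. A call takes as long as a camera call. They do not tell look-alikes from the thing itself.
- env.regions_of(camera, query): "region" (420x560 bool, what is visible of it) and "rect" ([left, top, right, bottom] in pixels, round what is visible of it).
The state is a dict: "time_s": time; "qpos": joint angles; "joint_velocities": joint speeds; "effort": joint torques, N m; "tool_pos": TCP position; "tool_rot": TCP orientation; "force": force on the tool from outside, world axes, zero at the start; "wrist_torque": the same for the moment, N m; "grip_width": finger opening in m.
Only numpy, scipy, OpenCV 4.12 (cv2) and the standard library are available. Lean on these libraries where they do the work, as an engineer would, in place of code of your own. Each camera call takes 0.05 s, during which the arm holds its last target. There are 200 camera calls.

## Working session

There is one attempt and no reset: what is moved stays moved. The work goes in short steps, Python scripts to look and compute and a tool call to move; the robot and the scene stay as the last step left them, time stands still between calls to the robot, and variables do not carry over. Pictures are saved under pics/ and viewed, about 8 in all and at most 12, crops included, and the job is handed in when it is done.

Besides the shell and the picture viewer there is one more tool, called after "Call:" as name([rows], argument=value, ...), one row to a line, values as JSON. send_rows: Moves the arm, as the interface text tells. Its arguments: {"type":"object","properties":{"plan":{"type":"array"},"grip_force":{"type":"number"}},"required":["plan"]}

```bash
mkdir -p pics; ls; python3 - <<'E'
from cell import env
import cv2,numpy as np
ims=[]
for c in("side","top"):
    im=env.read_camera(c); cv2.imwrite(f"pics/{c}0.png",im[:,:,::-1])
    k=env.get_calibration(c); print(c,k["fx"],k["cx"],k["cy"],np.round(k["extrinsics"],3).tolist())
    for q in("handle","basket_foot","stand","board","tomato_mid","garlic_mid","salt_shaker_mid","jam_jar_mid","lemon_mid"):
        print(q,[(np.round(d["rect"]).tolist(),round(d["confidence"],2)) for d in env.regions_of(c,q)][:3])
o=env.get_obs();print(o["time_s"],o["tool_pos"],o["tool_rot"],env.grip_point_offset,o["force"])
E
```

```text
pics
side 440.298992001872 288.43087006348605 212.97089949146047 [[-0.893, -0.295, 0.339, 0.069], [-0.449, 0.588, -0.673, 0.893], [-0.001, -0.753, -0.658, 1.104], [0.0, 0.0, 0.0, 1.0]]
handle [([317.0, 186.0, 355.0, 236.0], 0.84), ([207.0, 275.0, 320.0, 379.0], 0.74), ([352.0, 157.0, 379.0, 184.0], 0.73)]
basket_foot [([349.0, 143.0, 380.0, 185.0], 0.78), ([319.0, 190.0, 356.0, 233.0], 0.61), ([162.0, 305.0, 194.0, 344.0], 0.59)]
stand [([296.0, 184.0, 356.0, 243.0], 0.78)]
board [([208.0, 276.0, 318.0, 379.0], 0.68)]
tomato_mid [([318.0, 182.0, 357.0, 237.0], 0.57), ([320.0, 208.0, 335.0, 218.0], 0.48)]
garlic_mid [([335.0, 211.0, 350.0, 222.0], 0.46)]
salt_shaker_mid [([246.0, 234.0, 255.0, 260.0], 0.51)]
jam_jar_mid [([161.0, 305.0, 192.0, 345.0], 0.76), ([204.0, 272.0, 319.0, 380.0], 0.44)]
lemon_mid [([336.0, 183.0, 353.0, 200.0], 0.68)]
top 533.0369014434382 289.46243601785443 207.96362087395124 [[0.008, -0.998, 0.07, 0.437], [-1.0, -0.008, 0.002, -0.095], [-0.001, -0.07, -0.998, 1.674], [0.0, 0.0, 0.0, 1.0]]
handle [([428.0, 216.0, 472.0, 265.0], 0.82), ([309.0, 222.0, 358.0, 266.0], 0.62)]
basket_foot [([316.0, 220.0, 356.0, 263.0], 0.58)]
stand [([303.0, 196.0, 359.0, 272.0], 0.61)]
board [([131.0, 194.0, 236.0, 272.0], 0.68)]
tomato_mid [([325.0, 227.0, 340.0, 242.0], 0.64)]
garlic_mid [([327.0, 244.0, 342.0, 262.0], 0.65)]
salt_shaker_mid []
jam_jar_mid [([316.0, 219.0, 360.0, 262.0], 0.72), ([304.0, 193.0, 360.0, 271.0], 0.63), ([128.0, 195.0, 236.0, 272.0], 0.27)]
lemon_mid [([395.0, 218.0, 409.0, 238.0], 0.79), ([328.0, 244.0, 343.0, 264.0], 0.44)]
1.0 [ 0.21664892 -0.61286129  0.22259068] [1.79993688e+02 2.98379415e-03 1.94726682e+01] 0.0187 [ 0.557374   -0.39126083  0.0469053 ]
```

View pics/side0.png

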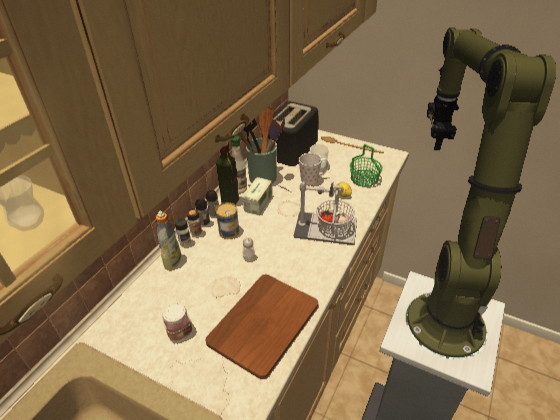

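View pics/top0.png

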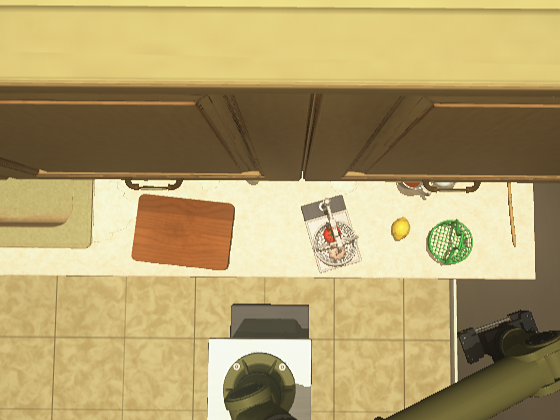

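Candidates: the steel basket on the stand with tomato and garlic (top 337,245; side 337,215), and the green look-alike (top 450,242; side 366,168). I choose the steel one and check it in a crop.

```bash
cat > h.py <<'E'
import numpy as np,cv2
from cell import env
def ray(c,u,v):
    k=env.get_calibration(c);E=k["extrinsics"]
    x=np.array([(u-k["cx"])/k["fx"],(v-k["cy"])/k["fy"]])
    if c=="wrist":
        t=np.hypot(*x); d=np.r_[x/max(t,1e-9)*np.sin(t),np.cos(t)]
    else: d=np.r_[x,1]
    return E[:3,3],E[:3,:3]@d
def plane(c,u,v,z):
    o,d=ray(c,u,v); return o+d*(z-o[2])/d[2]
def proj(c,P):
    k=env.get_calibration(c);E=k["extrinsics"];p=E[:3,:3].T@(np.asarray(P)-E[:3,3])
    if c=="wrist":
        t=np.arctan2(np.hypot(p[0],p[1]),p[2]);q=p[:2]/np.hypot(p[0],p[1])*t
    else:q=p[:2]/p[2]
    return np.array([q[0]*k["fx"]+k["cx"],q[1]*k["fy"]+k["cy"]])
def tri(*obs):
    A=np.zeros((3,3));b=np.zeros(3)
    for c,u,v in obs:
        o,d=ray(c,u,v);d=d/np.linalg.norm(d);M=np.eye(3)-np.outer(d,d);A+=M;b+=M@o
    return np.linalg.solve(A,b)
E
python3 - <<'E'
from h import *
t=cv2.imread("pics/top0.png");s=cv2.imread("pics/side0.png")
a=cv2.resize(t[190:280,295:365],None,fx=6,fy=6,interpolation=cv2.INTER_CUBIC)
b=cv2.resize(s[170:260,290:361],None,fx=5.2,fy=6,interpolation=cv2.INTER_CUBIC)
cv2.imwrite("pics/crop1.png",np.hstack([a,b]))
r=[d for d in env.regions_of("top","board") if d["confidence"]>.5][0]
m=r["region"].astype(np.uint8)
(c,s,an)=cv2.minAreaRect(np.argwhere(m)[:,::-1].astype(np.float32));B=cv2.boxPoints((c,s,an))
print("board",[plane("top",u,v,.022)[:2].round(3) for u,v in B], plane("top",*c,.022))
E
```

```text
board [array([0.391, 0.398]), array([0.604, 0.377]), array([0.568, 0.076]), array([0.356, 0.099])] [0.47904566 0.23762548 0.022     ]
```

View pics/crop1.png

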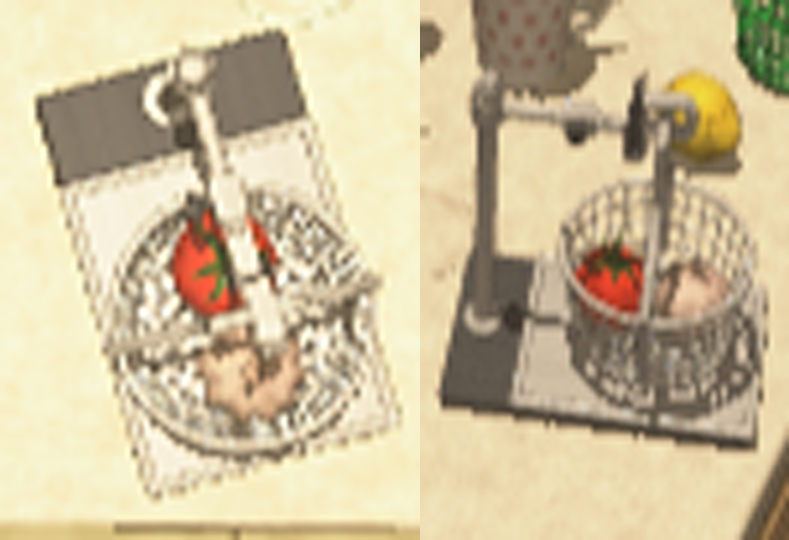

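The crop confirms it: steel basket on the stand, tomato and garlic inside, tall hook arm above.

```bash
python3 - <<'E'
from h import *
P=lambda x,y,z:plane("top",295+(x+.5)/6-.5,190+(y+.5)/6-.5,z)[:2]
C=[P(*p,.014) for p in((38,100),(280,32),(400,428),(150,498))]
print(np.round(C,3))
e=(C[0]-C[3]+C[1]-C[2]);yaw=np.arctan2(e[1],e[0]);f=C[0]-C[1];yaw2=np.arctan2(-f[0],f[1])
print("yaw",np.degrees([yaw,yaw2]),np.linalg.norm([C[0]-C[3],C[0]-C[1]],axis=1))
k=P(193,68,.195);print("knob",k)
u=np.array([np.cos(yaw),np.sin(yaw)])
print("hook by knob",k-.116*u)
a,b=P(110,348,.092),P(375,285,.092);print("rim mid",(a+b)/2,a-b,"yaw",np.degrees(np.arctan2(-(a-b)[0],(a-b)[1])))
print("foot centre",np.mean(C,0))
S=lambda x,y:(290+(x+.5)/5.2-.5,170+(y+.5)/6-.5)
T=lambda x,y:(295+(x+.5)/6-.5,190+(y+.5)/6-.5)
print("knob tri",tri(("top",*T(193,68)),("side",*S(487,88))) if 0 else tri(("top",*T(193,68)),("side",*S(67,88))))
for n,(u,v) in dict(salt=(250,258),jar=(177,338)).items(): print(n,plane("side",u,v,0))
E
```

```text
[[ 0.559 -0.128]
 [ 0.596 -0.253]
 [ 0.391 -0.316]
 [ 0.354 -0.187]]
yaw [16.4513521  16.16087685] [0.21373545 0.13106138]
knob [ 0.56134882 -0.1958301 ]
hook by knob [ 0.4500978  -0.22868143]
rim mid [ 0.44713742 -0.22764861] [-0.03202662  0.13071666] yaw 13.766730302603579
foot centre [ 0.47488965 -0.22078907]
knob tri [ 0.56279422 -0.19566646  0.19090739]
salt [0.65050488 0.03146079 0.        ]
jar [0.67907629 0.39639212 0.        ]
```

Call:
send_rows([
  [87,0,0,-30,0,0,0],
  [87,0,0,-30,0,0,0],
  [87,0,0,-30,0,0,0],
])

```text
time_s: 1.35
tool_pos: [0.2166, -0.6127, 0.3136]
tool_rot: [-180.0, -0.0, 19.5]
force: [-0.2, -0.8, -0.1]
grip_width: 0.087
```

Call:
send_rows([
  [87,29,-24,0,0,0,0],
  [87,29,-24,0,0,0,0],
  [87,29,-24,0,0,0,0],
  [87,29,-24,0,0,0,0],
  [87,29,-24,0,0,0,0],
  [87,29,-24,0,0,0,0],
  [87,29,-24,0,0,0,0],
  [87,29,-24,0,0,0,0],
  [87,29,-24,0,0,0,0],
  [87,29,-24,0,0,0,0],
  [87,29,-24,0,0,0,0],
  [87,28,-22,0,0,0,0.061],
])

```text
time_s: 2.55
tool_pos: [0.4491, -0.2258, 0.3129]
tool_rot: [180.0, -0.0, 15.9]
force: [-1.3, -0.4, -0.6]
grip_width: 0.0872
```

Call:
send_rows([
  [87,0,0,0,0,0,0],
  [87,0,0,0,0,0,0],
])

```text
time_s: 2.75
tool_pos: [0.4487, -0.227, 0.3127]
tool_rot: [180.0, 0.0, 16.1]
force: [-0.2, -0.3, 0.5]
grip_width: 0.0866
```

```bash
python3 - <<'E'
from h import *
o=env.get_obs();print(o["time_s"],o["tool_pos"],o["tool_rot"],o["force"])
k=env.get_calibration("wrist");print(k["fx"],k["cx"],k["cy"],k["extrinsics"].round(3).tolist())
w=env.read_camera("wrist")[:,:,::-1]
cv2.imwrite("pics/w1.png",cv2.resize(w,None,fx=1.4,fy=1.4,interpolation=cv2.INTER_CUBIC))
y=np.radians(16.3);H=np.array([.449,-.228,.185]);ux=np.array([np.cos(y),np.sin(y),0]);uy=np.array([-np.sin(y),np.cos(y),0])
for n,p in dict(hook=H,legL=H+.02*uy,legR=H-.02*uy,knob=H+.116*ux+[0,0,.01]).items(): print(n,proj("wrist",p)*1.4)
E
```

```text
2.75 [ 0.44871822 -0.2269696   0.31271668] [1.79954805e+02 1.51604512e-02 1.61161775e+01] [-0.24486419 -0.30315942  0.47673357]
325.19226210127806 279.19442616083694 209.44313744926387 [[0.278, -0.922, -0.27, 0.524], [-0.96, -0.267, -0.08, -0.207], [0.001, 0.281, -0.96, 0.474], [0.0, 0.0, 0.0, 1.0]]
hook [388.14362736 281.65680806]
legL [357.68854661 281.83367656]
legR [418.6232475  281.51438558]
knob [386.94795414  99.47840438]
```

View pics/w1.png

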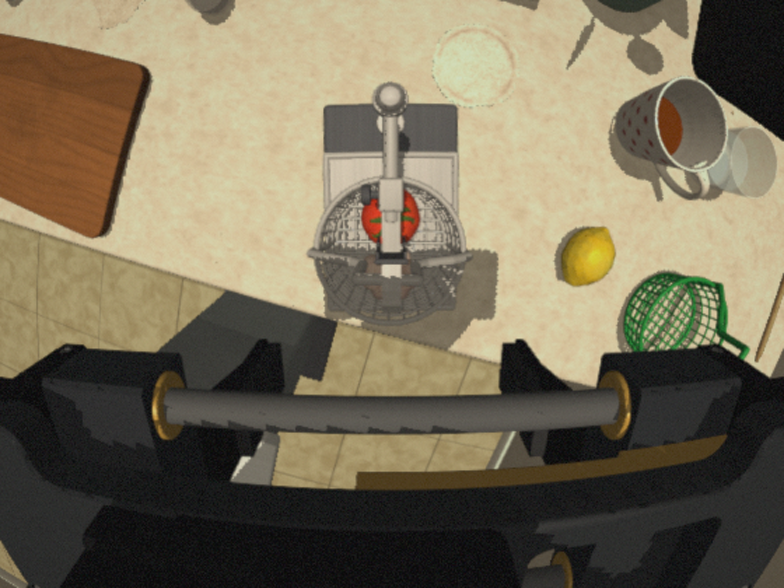

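Call:
send_rows([
  [87,0,2.5,30,0,0,0],
  [87,0,0,30,0,0,0],
  [87,0,0,30,0,0,0],
  [87,0,0,25,0,0,0],
  [87,0,0,10,0,0,0],
  [87,0,0,0,0,0,0],
  [87,0,0,0,0,0,0],
])

```text
time_s: 3.5
tool_pos: [0.4495, -0.2309, 0.1887]
tool_rot: [179.9, -0.1, 15.9]
force: [0.2, -0.2, -0.1]
grip_width: 0.0869
```

```bash
python3 - <<'E'
from h import *
o=env.get_obs();print(o["tool_pos"],o["tool_rot"],o["force"])
w=env.read_camera("wrist")[:,:,::-1]
cv2.imwrite("pics/w2.png",cv2.resize(w[100:380,80:480],None,fx=2,fy=2,interpolation=cv2.INTER_CUBIC))
y=np.radians(16.3);H=np.array([.449,-.2295,.185]);ux=np.array([np.cos(y),np.sin(y),0]);uy=np.array([-np.sin(y),np.cos(y),0])
for n,p in dict(hook=H,legL=H+.02*uy,legR=H-.02*uy,knob=H+.116*ux+[0,0,.01],nose=H+.015*ux+[0,0,.0115]).items(): print(n,(proj("wrist",p)-[80,100])*2)
E
```

```text
[ 0.44951525 -0.23088781  0.1886756 ] [ 1.79930151e+02 -5.89274707e-02  1.59140347e+01] [ 0.16323795 -0.19397313 -0.05217346]
hook [386.88023659 321.10604777]
legL [315.7397113  321.00926558]
legR [458.29232141 320.38693014]
knob [ 381.96117689 -122.41925086]
nose [385.53712321 287.12299122]
```

View pics/w2.png

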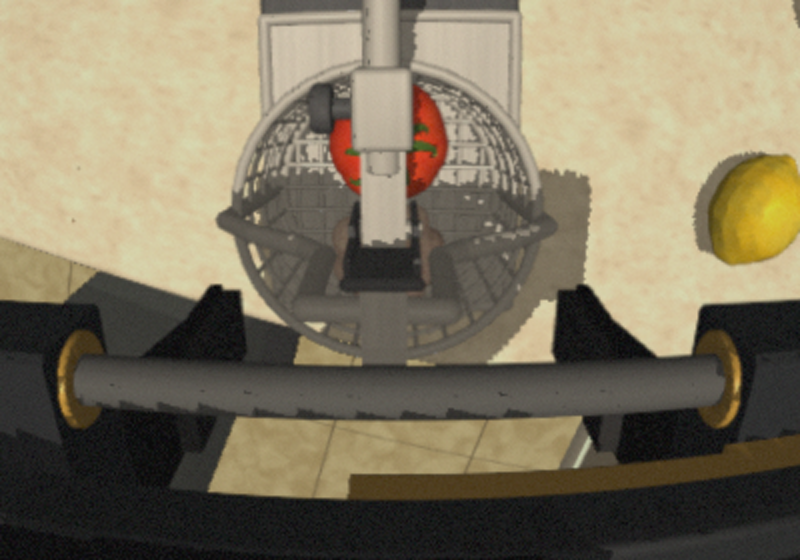

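Bar is seen about 3 mm further +x and 1 mm to +y than predicted; I correct, go down and close gently at first.

Call:
send_rows([
  [87,3,-2.5,12,0,0,0],
  [87,0,0,12,0,0,0],
  [87,0,0,10.5,0,0,0],
  [87,0,0,0,0,0,0],
  [87,0,0,0,0,0,0],
])

```text
time_s: 4.05
tool_pos: [0.4511, -0.2266, 0.1526]
tool_rot: [-180.0, 0.0, 16.0]
force: [0.5, 0.3, 0.1]
grip_width: 0.0869
```

Call:
send_rows([
  [60,0,0,0,0,0,0],
  [55,0,0,0,0,0,0],
  [50,0,0,0,0,0,0],
  [46,0,0,0,0,0,0],
  [44,0,0,0,0,0,0],
  [42,0,0,0,0,0,0],
  [40,0,0,0,0,0,0],
  [40,0,0,0,0,0,0],
], grip_force=10)

```text
time_s: 4.85
tool_pos: [0.4512, -0.2259, 0.1529]
tool_rot: [-179.9, 0.0, 16.0]
force: [-0.9, 2.2, 1.0]
grip_width: 0.0474
```

```bash
python3 - <<'E'
from h import *
o=env.get_obs();print({k:np.round(o[k],3) for k in("time_s","tool_pos","tool_rot","force","wrist_torque","grip_width")})
w=env.read_camera("wrist")[:,:,::-1]
cv2.imwrite("pics/w3.png",cv2.resize(w[130:350,130:430],None,fx=2.6,fy=2.6,interpolation=cv2.INTER_CUBIC))
E
```

```text
{'time_s': np.float64(4.85), 'tool_pos': array([ 0.451, -0.226,  0.153]), 'tool_rot': array([-1.79934e+02,  2.10000e-02,  1.60050e+01]), 'force': array([-0.945,  2.221,  1.028]), 'wrist_torque': array([ 0.675,  0.23 , -0.008]), 'grip_width': np.float64(0.047)}
```

View pics/w3.png

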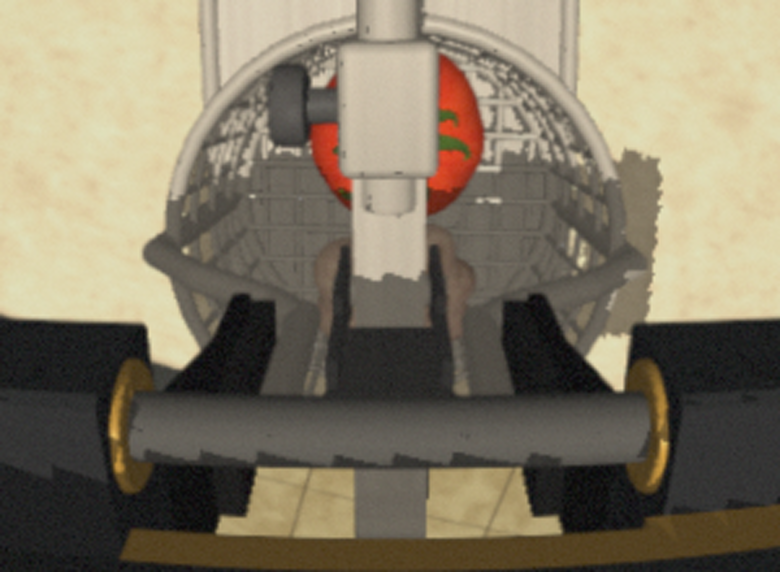

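Call:
send_rows([
  [40,0,0,0,0,0,0],
  [40,0,0,0,0,0,0],
  [40,0,0,0,0,0,0],
  [40,0,0,0,0,0,0],
], grip_force=45)

```text
time_s: 5.3
tool_pos: [0.4514, -0.2267, 0.1529]
tool_rot: [180.0, -0.0, 16.0]
force: [0.2, 3.3, 0.0]
grip_width: 0.0466
```

Call:
send_rows([
  [40,0,0,-1,0,0,0],
  [40,0,0,-1,0,0,0],
  [40,0,0,0,0,0,0],
  [40,0,0,0,0,0,0],
  [40,0,0,0,0,0,0],
])

```text
time_s: 5.8
tool_pos: [0.4512, -0.2269, 0.1548]
tool_rot: [180.0, 0.0, 16.0]
force: [-0.3, 0.9, -4.2]
grip_width: 0.0468
```

Call:
send_rows([
  [40,1.5,0,0,0,0,0],
  [40,1.5,0,0,0,0,0],
  [40,1.5,0,0,0,0,0],
  [40,0,0,0,0,0,0],
  [40,0,0,0,0,0,0],
])

```text
time_s: 6.3
tool_pos: [0.4557, -0.2254, 0.155]
tool_rot: [180.0, 0.0, 16.0]
force: [-0.8, -0.1, -5.1]
grip_width: 0.0467
```

Call:
send_rows([
  [40,1,0,0,0,0,0],
  [40,1,0,0,0,0,0],
  [40,0,0,0,0,0,0],
  [40,0,0,0,0,0,0],
])

```text
time_s: 6.7
tool_pos: [0.4576, -0.2249, 0.1551]
tool_rot: [180.0, 0.0, 16.0]
force: [-0.6, 0.4, -4.8]
grip_width: 0.0466
```

Call:
send_rows([
  [40,1,0,0,0,0,0],
  [40,1,0,0,0,0,0],
  [40,0,0,0,0,0,0],
  [40,0,0,0,0,0,0],
])

```text
time_s: 7.1
tool_pos: [0.4595, -0.2244, 0.155]
tool_rot: [180.0, 0.0, 16.0]
force: [-0.7, 0.1, -4.1]
grip_width: 0.0467
```

Call:
send_rows([
  [40,1,0,0,0,0,0],
  [40,1,0,0,0,0,0],
  [40,0,0,0,0,0,0],
  [40,0,0,0,0,0,0],
])

```text
time_s: 7.5
tool_pos: [0.4614, -0.2238, 0.155]
tool_rot: [180.0, 0.0, 16.0]
force: [-0.3, 0.6, -5.3]
grip_width: 0.0465
```

Call:
send_rows([
  [40,1,0,0,0,0,0],
  [40,1,0,0,0,0,0],
  [40,0,0,0,0,0,0],
  [40,0,0,0,0,0,0],
])

```text
time_s: 7.9
tool_pos: [0.4626, -0.2236, 0.1549]
tool_rot: [-180.0, 0.1, 15.9]
force: [-3.6, -1.0, -3.8]
grip_width: 0.0467
```

Call:
send_rows([
  [40,1,0,0,0,0,0],
  [40,0,0,0,0,0,0],
  [40,0,0,0,0,0,0],
])

```text
time_s: 8.2
tool_pos: [0.4639, -0.2231, 0.1549]
tool_rot: [-180.0, 0.0, 16.0]
force: [-4.6, -1.5, -3.2]
grip_width: 0.0465
```

Call:
send_rows([
  [40,1,0,0,0,0,0],
  [40,0,0,0,0,0,0],
  [40,0,0,0,0,0,0],
])

```text
time_s: 8.5
tool_pos: [0.4652, -0.2228, 0.155]
tool_rot: [180.0, 0.0, 16.0]
force: [-5.5, -0.5, -3.3]
grip_width: 0.0465
```

Call:
send_rows([
  [40,1,0,0,0,0,0],
  [40,0,0,0,0,0,0],
  [40,0,0,0,0,0,0],
])

```text
time_s: 8.8
tool_pos: [0.466, -0.2226, 0.155]
tool_rot: [180.0, 0.0, 16.0]
force: [-5.1, -1.1, -3.4]
grip_width: 0.0468
```

Call:
send_rows([
  [40,1,0,0,0,0,0],
  [40,0,0,0,0,0,0],
  [40,0,0,0,0,0,0],
])

```text
time_s: 9.1
tool_pos: [0.4668, -0.2223, 0.1549]
tool_rot: [-180.0, 0.0, 16.0]
force: [-5.0, -1.4, -4.0]
grip_width: 0.0465
```

Call:
send_rows([
  [40,1,0,0,0,0,0],
  [40,0,0,0,0,0,0],
  [40,0,0,0,0,0,0],
])

```text
time_s: 9.4
tool_pos: [0.4676, -0.2221, 0.1548]
tool_rot: [-180.0, 0.1, 16.0]
force: [-5.3, -2.0, -2.9]
grip_width: 0.047
```

Call:
send_rows([
  [40,1,0,0,0,0,0],
  [40,0,0,0,0,0,0],
  [40,0,0,0,0,0,0],
])

```text
time_s: 9.7
tool_pos: [0.4683, -0.2218, 0.1547]
tool_rot: [-180.0, 0.1, 16.0]
force: [-5.8, -1.2, -3.1]
grip_width: 0.047
```

Call:
send_rows([
  [40,1,0,0,0,0,0],
  [40,0,0,0,0,0,0],
  [40,0,0,0,0,0,0],
])

```text
time_s: 10.0
tool_pos: [0.4691, -0.2217, 0.1546]
tool_rot: [-180.0, 0.1, 16.0]
force: [-7.1, -2.0, -3.2]
grip_width: 0.0469
```

Call:
send_rows([
  [40,1,0,0,0,0,0],
  [40,0,0,0,0,0,0],
  [40,0,0,0,0,0,0],
])

```text
time_s: 10.3
tool_pos: [0.4697, -0.2214, 0.1544]
tool_rot: [-180.0, 0.1, 15.9]
force: [-6.7, -2.2, -3.6]
grip_width: 0.0466
```

Call:
send_rows([
  [40,0.7,0,0,0,0,0],
  [40,0,0,0,0,0,0],
  [40,0,0,0,0,0,0],
])

```text
time_s: 10.6
tool_pos: [0.4702, -0.2213, 0.1543]
tool_rot: [-179.9, 0.2, 15.9]
force: [-7.9, -1.6, -4.4]
grip_width: 0.0468
```

Call:
send_rows([
  [40,0.7,0,0,0,0,0],
  [40,0,0,0,0,0,0],
  [40,0,0,0,0,0,0],
])

```text
time_s: 10.9
tool_pos: [0.4706, -0.2211, 0.1541]
tool_rot: [-179.9, 0.2, 15.9]
force: [-7.4, -1.5, -4.1]
grip_width: 0.0463
```

Call:
send_rows([
  [40,0.8,0,0,0,0,0],
  [40,0,0,0,0,0,0],
  [40,0,0,0,0,0,0],
])

```text
time_s: 11.2
tool_pos: [0.4711, -0.221, 0.154]
tool_rot: [-179.9, 0.2, 15.9]
force: [-7.1, -2.2, -4.0]
grip_width: 0.0467
```

Call:
send_rows([
  [40,0.8,0,0,0,0,0],
  [40,0,0,0,0,0,0],
  [40,0,0,0,0,0,0],
])

```text
time_s: 11.5
tool_pos: [0.4716, -0.2209, 0.1538]
tool_rot: [-179.9, 0.3, 15.9]
force: [-8.8, -2.7, -5.9]
grip_width: 0.0467
```

```bash
python3 - <<'E'
from h import *
F=[]
for i in range(4):
    w=env.read_camera("wrist");o=env.get_obs();F.append(np.r_[o["force"],o["tool_pos"]])
print(np.round(F,4))
w=w[:,:,::-1]
cv2.imwrite("pics/w4.png",cv2.resize(w[130:350,130:430],None,fx=2.6,fy=2.6,interpolation=cv2.INTER_CUBIC))
E
```

```text
[[-8.5776 -2.3443 -5.0093  0.4716 -0.2209  0.1538]
 [-7.6707 -1.7014 -4.8959  0.4716 -0.2208  0.1539]
 [-8.1063 -0.5714 -5.1878  0.4716 -0.2209  0.1539]
 [-8.2347 -1.3836 -4.6877  0.4716 -0.2208  0.1539]]
```

View pics/w4.png

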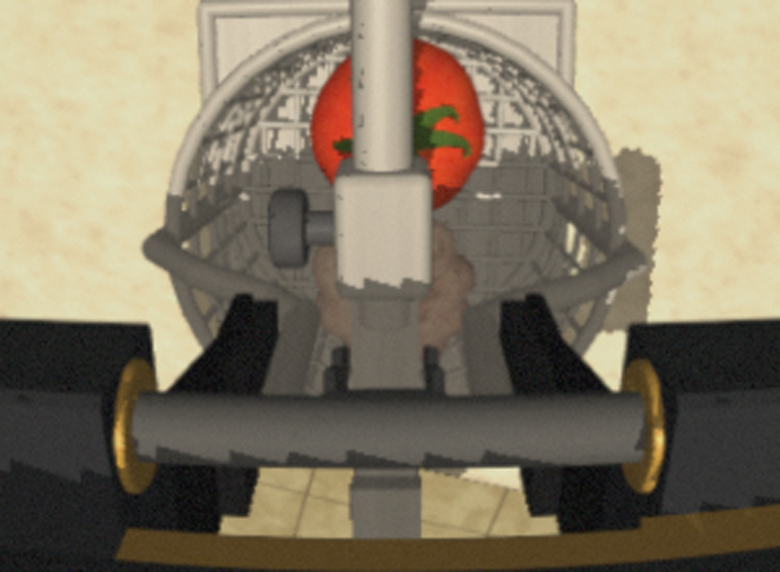

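Call:
send_rows([
  [40,0.8,0,0,0,0,0],
  [40,0,0,0,0,0,0],
  [40,0,0,0,0,0,0],
  [40,0,0,0,0,0,0],
])

```text
time_s: 12.1
tool_pos: [0.472, -0.2207, 0.1537]
tool_rot: [-179.9, 0.3, 15.9]
force: [-8.1, -2.3, -6.1]
grip_width: 0.0466
```

Call:
send_rows([
  [40,0.8,0,0,0,0,0],
  [40,0,0,0,0,0,0],
  [40,0,0,0,0,0,0],
  [40,0,0,0,0,0,0],
])

```text
time_s: 12.5
tool_pos: [0.4721, -0.2207, 0.1536]
tool_rot: [-179.9, 0.4, 15.9]
force: [-11.3, -2.1, -4.3]
grip_width: 0.0465
```

```bash
cat > f.py <<'E'
from h import *
F=[]
for i in range(4):
    env.read_camera("wrist");o=env.get_obs();F.append(np.r_[o["force"],o["tool_pos"]])
F=np.mean(F,0);y=np.radians(16);print("Fx %.1f Fy %.1f Fz %.1f"%(F[0]*np.cos(y)+F[1]*np.sin(y),F[1]*np.cos(y)-F[0]*np.sin(y),F[2]),F[3:].round(4),"dx mm",((F[3]-.4512)*np.cos(y)+(F[4]+.2269)*np.sin(y))*1e3, o["time_s"],np.round(o["wrist_torque"],2),np.round(o["tool_rot"],2))
E
python3 f.py
```

```text
Fx -11.0 Fy 0.8 Fz -4.1 [ 0.4721 -0.2207  0.1536] dx mm 21.790762159843734 12.7 [-0.5   2.12  0.08] [-179.88    0.38   15.9 ]
```

The force jumped to 11 N with no further travel: that is the keeper's stop. I hold it pressed and lift in small steps.

Call:
send_rows([
  [40,0,0,-1,0,0,0],
  [40,0,0,-1,0,0,0],
  [40,0,0,0,0,0,0],
  [40,0,0,0,0,0,0],
])

```text
time_s: 13.1
tool_pos: [0.4732, -0.2203, 0.1561]
tool_rot: [-179.9, 0.3, 15.9]
force: [-8.5, -1.9, -4.2]
grip_width: 0.0465
```

```bash
python3 f.py
```

```text
Fx -8.9 Fy 0.7 Fz -3.7 [ 0.4732 -0.2202  0.1561] dx mm 22.95882513871794 13.3 [-0.28  1.75  0.04] [-179.91    0.26   15.92]
```

Call:
send_rows([
  [40,0.6,0,-1,0,0,0],
  [40,0,0,0,0,0,0],
  [40,0,0,0,0,0,0],
])

```text
time_s: 13.6
tool_pos: [0.4737, -0.2201, 0.1571]
tool_rot: [-179.9, 0.3, 15.9]
force: [-8.9, -1.6, -2.4]
grip_width: 0.0468
```

Call:
send_rows([
  [40,0.6,0,-1,0,0,0],
  [40,0,0,0,0,0,0],
  [40,0,0,0,0,0,0],
])

```text
time_s: 13.9
tool_pos: [0.4741, -0.22, 0.1581]
tool_rot: [-179.9, 0.3, 15.9]
force: [-8.7, -1.9, -3.3]
grip_width: 0.047
```

```bash
python3 f.py
```

```text
Fx -9.5 Fy 1.2 Fz -3.4 [ 0.4742 -0.22    0.1581] dx mm 23.978725518959294 14.1 [-0.32  1.83  0.07] [-179.91    0.28   15.92]
```

Call:
send_rows([
  [40,0.4,0,-1,0,0,0],
  [40,0,0,0,0,0,0],
  [40,0,0,0,0,0,0],
])

```text
time_s: 14.4
tool_pos: [0.4746, -0.2199, 0.1591]
tool_rot: [-179.9, 0.3, 15.9]
force: [-9.1, -0.7, -2.6]
grip_width: 0.0465
```

Call:
send_rows([
  [40,0.4,0,-1,0,0,0],
  [40,0,0,0,0,0,0],
  [40,0,0,0,0,0,0],
])

```text
time_s: 14.7
tool_pos: [0.4751, -0.2197, 0.1601]
tool_rot: [-179.9, 0.3, 15.9]
force: [-8.4, -1.2, -3.0]
grip_width: 0.0467
```

```bash
python3 f.py
```

```text
Fx -8.7 Fy 0.6 Fz -3.8 [ 0.4751 -0.2197  0.1601] dx mm 25.000825245650898 14.9 [-0.26  1.72  0.02] [-179.91    0.25   15.93]
```

Above 5 mm without any load upward: past the nose. Continue.

Call:
send_rows([
  [40,0.4,0,-1,0,0,0],
  [40,0.4,0,-1,0,0,0],
  [40,0.4,0,-1,0,0,0],
  [40,0,0,0,0,0,0],
])

```text
time_s: 15.3
tool_pos: [0.4767, -0.2194, 0.1633]
tool_rot: [-179.9, 0.2, 15.9]
force: [-8.1, -1.9, -2.2]
grip_width: 0.0461
```

Call:
send_rows([
  [40,0.4,0,-1,0,0,0],
  [40,0.4,0,-1,0,0,0],
  [40,0.4,0,-1,0,0,0],
  [40,0,0,0,0,0,0],
])

```text
time_s: 15.7
tool_pos: [0.4782, -0.2191, 0.1664]
tool_rot: [-180.0, 0.2, 15.9]
force: [-6.4, -2.6, -3.5]
grip_width: 0.0466
```

```bash
python3 f.py
```

```text
Fx -7.5 Fy 0.3 Fz -3.6 [ 0.4782 -0.2191  0.1664] dx mm 28.07994627486905 15.9 [-0.3   1.5   0.04] [-1.7995e+02  1.7000e-01  1.5940e+01]
```

Call:
send_rows([
  [40,0.4,0,-1,0,0,0],
  [40,0.4,0,-1,0,0,0],
  [40,0.4,0,-1,0,0,0],
  [40,0.3,0,-1,0,0,0],
  [40,0.3,0,-1,0,0,0],
  [40,0.2,0,-1,0,0,0],
  [40,0.2,0,-1,0,0,0],
  [40,0,0,0,0,0,0],
])

```text
time_s: 16.7
tool_pos: [0.4815, -0.2182, 0.1738]
tool_rot: [-180.0, 0.0, 16.0]
force: [-5.3, -2.1, -3.9]
grip_width: 0.0468
```

Call:
send_rows([
  [40,0,0,-1.5,0,0,0],
  [40,0,0,-1.5,0,0,0],
  [40,0,0,-1.5,0,0,0],
  [40,0,0,-1.5,0,0,0],
  [40,0,0,-1.5,0,0,0],
  [40,0,0,-1.5,0,0,0],
  [40,0,0,-2,0,0,0],
  [40,0,0,-2,0,0,0],
  [40,0,0,-2,0,0,0],
  [40,0,0,0,0,0,0],
])

```text
time_s: 17.7
tool_pos: [0.4821, -0.2181, 0.1894]
tool_rot: [180.0, -0.0, 16.0]
force: [-0.0, -0.6, -4.5]
grip_width: 0.0465
```

```bash
python3 f.py
```

```text
Fx -0.0 Fy 0.2 Fz -4.1 [ 0.4818 -0.218   0.1891] dx mm 31.886166733110926 17.9 [ 0.01 -0.04 -0.  ] [-1.800e+02  1.000e-02  1.597e+01]
```

Call:
send_rows([
  [40,0,0,-3,0,0,0],
  [40,0,0,-3,0,0,0],
  [40,-2,0,0,0,0,0],
  [40,-3,0,0,0,0,0],
  [40,-4,0,0,0,0,0],
  [40,-6,0,0,0,0,0],
  [40,-6,0,0,0,0,0],
  [40,-6,0,0,0,0,0],
  [40,-6,0,0,0,0,0],
  [40,-4,0,0,0,0,0],
  [40,0,0,0,0,0,0],
])

```text
time_s: 19.0
tool_pos: [0.4455, -0.2286, 0.1951]
tool_rot: [180.0, 0.0, 15.9]
force: [0.7, -0.7, -4.2]
grip_width: 0.0463
```

Call:
send_rows([
  [40,-4,0,0,0,0,0],
  [40,-6,0,0,0,0,0],
  [40,-8,0,0,0,0,0],
  [40,-8,0,0,0,0,0],
  [40,-6,0,0,0,0,0],
  [40,-3,0,0,0,0,0],
  [40,0,0,0,0,0,0],
  [40,0,0,0,0,0,0],
])

```text
time_s: 19.8
tool_pos: [0.4128, -0.2378, 0.1952]
tool_rot: [180.0, -0.0, 16.0]
force: [-0.2, 0.8, -5.3]
grip_width: 0.0465
```

```bash
python3 f.py; python3 - <<'E'
from h import *
w=env.read_camera("wrist")[:,:,::-1];s=env.read_camera("side")[150:260,270:380,::-1]
cv2.imwrite("pics/m5.png",np.hstack([cv2.resize(w[60:350,100:460],(496,400)),cv2.resize(s,(300,400),interpolation=cv2.INTER_CUBIC)]))
E
```

```text
Fx 0.1 Fy -0.3 Fz -4.4 [ 0.4129 -0.2377  0.1951] dx mm -39.77351713527451 20.0 [ 0.03 -0.05  0.01] [ 1.800e+02 -1.000e-02  1.601e+01]
```

View pics/m5.png

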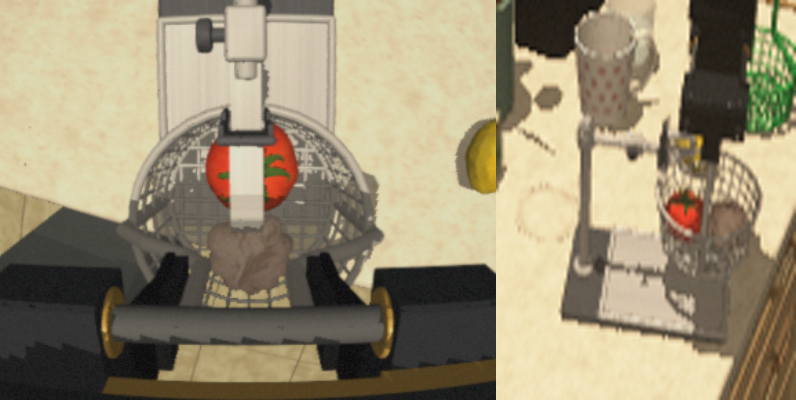

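```bash
python3 - <<'E'
from h import *
p=plane("wrist",279,223,.194);d=(p-[.4129,-.2377,0])[:2];y=np.radians(16)
print(p,"in tool x,y(stand):",d@[np.cos(y),np.sin(y)],d@[-np.sin(y),np.cos(y)])
E
```

```text
[ 0.4350754 -0.2329363  0.194    ] in tool x,y(stand): 0.0226294147571155 -0.0015332067079850123
```

Call:
send_rows([
  [40,0,-3,0,0,0,0],
  [40,0,-5,0,0,0,0],
  [40,0,-8,0,0,0,0],
  [40,0,-10,0,0,0,0],
  [40,0,-10,0,0,0,0],
  [40,0,-10,0,0,0,0],
  [40,0,-9,0,0,0,0],
  [40,8,-8,0,0,0,0],
  [40,10,-10,0,0,0,0],
  [40,10,-10,0,0,0,0],
  [40,8,-8,0,0,0,0],
  [40,4,-4,0,0,0,0],
])

```text
time_s: 21.3
tool_pos: [0.4258, -0.134, 0.1951]
tool_rot: [-180.0, -0.0, 16.1]
force: [-0.2, -1.1, -4.0]
grip_width: 0.0466
```

Call:
send_rows([
  [40,3,-8,0,0,0,0],
  [40,6,-14,0,0,0,0],
  [40,9,-20,0,0,0,0],
  [40,9,-20,0,0,0,0],
  [40,9,-20,0,0,0,0],
  [40,9,-20,0,0,0,0],
  [40,9,-20,0,0,0,0],
  [40,9,-20,0,0,0,0],
  [40,9,-20,0,0,0,0],
  [40,9,-20,0,0,0,0],
])

```text
time_s: 22.3
tool_pos: [0.4523, 0.0633, 0.1951]
tool_rot: [180.0, 0.0, 16.0]
force: [0.7, 0.1, -5.1]
grip_width: 0.0464
```

Call:
send_rows([
  [40,9,-20,0,0,0,0],
  [40,9,-20,0,0,0,0],
  [40,9,-20,0,0,0,0],
  [40,9,-20,0,0,0,0],
  [40,9,-20,0,0,0,0],
  [40,9,-20,0,0,0,0],
  [40,7,-14,0,0,0,0],
  [40,5,-10,0,0,0,0],
  [40,2,-5,0,0,0,0],
  [40,0,0,0,0,0,0],
  [40,0,0,0,0,0,0],
])

```text
time_s: 23.4
tool_pos: [0.4768, 0.2231, 0.1949]
tool_rot: [180.0, 0.0, 15.9]
force: [0.7, -0.2, -5.8]
grip_width: 0.047
```

```bash
python3 f.py;python3 - <<'E'
from h import *
w=env.read_camera("wrist")[:,:,::-1];s=env.read_camera("side")[180:390,160:360,::-1]
cv2.imwrite("pics/m6.png",np.hstack([cv2.resize(w[40:350,60:460],(400,400)),cv2.resize(s,(390,400),interpolation=cv2.INTER_CUBIC)]))
E
```

```text
Fx 0.1 Fy -0.1 Fz -4.0 [0.4771 0.2228 0.195 ] dx mm 148.84912568183654 23.6 [-0.01  0.02 -0.01] [1.7996e+02 1.0000e-02 1.5900e+01]
```

View pics/m6.png

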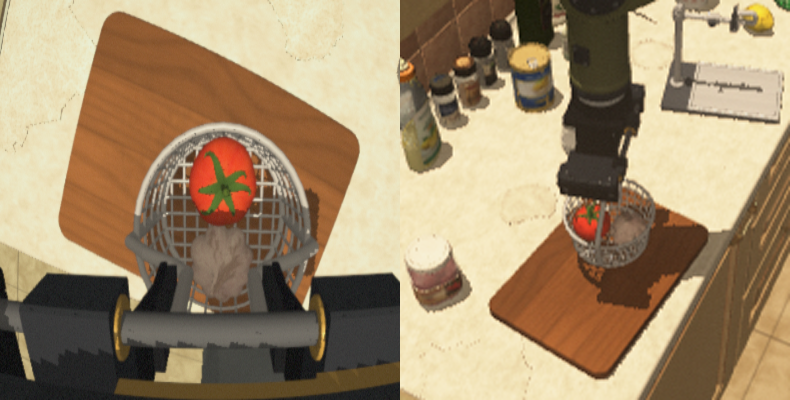

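Call:
send_rows([
  [40,0,0,4,0,0,0],
  [40,0,0,7,0,0,0],
  [40,0,0,8,0,0,0],
  [40,0,0,8,0,0,0],
  [40,0,0,6,0,0,0],
  [40,0,0,4,0,0,0],
  [40,0,0,3,0,0,0],
  [40,0,0,2,0,0,0],
  [40,0,0,1,0,0,0],
  [40,0,0,0,0,0,0],
  [40,0,0,0,0,0,0],
])

```text
time_s: 24.8
tool_pos: [0.4772, 0.2238, 0.1522]
tool_rot: [180.0, -0.0, 16.0]
force: [1.0, 0.7, -4.6]
grip_width: 0.0468
```

Call:
send_rows([
  [40,0,0,1,0,0,0],
  [40,0,0,1,0,0,0],
  [40,0,0,1,0,0,0],
  [40,0,0,0,0,0,0],
  [40,0,0,0,0,0,0],
])

```text
time_s: 25.3
tool_pos: [0.477, 0.2237, 0.1489]
tool_rot: [180.0, 0.0, 16.0]
force: [-0.4, 0.9, -4.4]
grip_width: 0.0465
```

Call:
send_rows([
  [40,0,0,1,0,0,0],
  [40,0,0,1,0,0,0],
  [40,0,0,0,0,0,0],
  [40,0,0,0,0,0,0],
])

```text
time_s: 25.7
tool_pos: [0.477, 0.2237, 0.147]
tool_rot: [180.0, 0.0, 16.0]
force: [-0.7, -0.4, -4.9]
grip_width: 0.0468
```

Call:
send_rows([
  [40,0,0,0.7,0,0,0],
  [40,0,0,0.7,0,0,0],
  [40,0,0,0,0,0,0],
  [40,0,0,0,0,0,0],
])

```text
time_s: 26.1
tool_pos: [0.4776, 0.2238, 0.1464]
tool_rot: [180.0, -0.1, 16.0]
force: [-0.5, -1.3, 4.1]
grip_width: 0.0467
```

Call:
send_rows([
  [40,0,0,0.7,0,0,0],
  [40,0,0,0,0,0,0],
  [40,0,0,0,0,0,0],
])

```text
time_s: 26.4
tool_pos: [0.4779, 0.2237, 0.1463]
tool_rot: [180.0, -0.1, 15.9]
force: [-2.4, -2.5, 8.3]
grip_width: 0.0466
```

Call:
send_rows([
  [40,0,0,0.7,0,0,0],
  [40,0,0,0,0,0,0],
  [40,0,0,0,0,0,0],
])

```text
time_s: 26.7
tool_pos: [0.4781, 0.2237, 0.1463]
tool_rot: [179.9, -0.1, 15.9]
force: [-3.4, -3.8, 12.5]
grip_width: 0.0467
```

Seated; I back off the downward press and release.

Call:
send_rows([
  [40,0,0,-0.7,0,0,0],
  [40,0,0,-0.7,0,0,0],
  [40,0,0,-0.6,0,0,0],
  [40,0,0,0,0,0,0],
  [40,0,0,0,0,0,0],
])

```text
time_s: 27.2
tool_pos: [0.4773, 0.2237, 0.1463]
tool_rot: [180.0, -0.0, 16.0]
force: [-0.7, -1.6, 3.8]
grip_width: 0.0463
```

Call:
send_rows([
  [40,0,0,0,0,0,0],
  [40,0,0,0,0,0,0],
  [44,0,0,0,0,0,0],
  [46,0,0,0,0,0,0],
  [48,0,0,0,0,0,0],
  [50,0,0,0,0,0,0],
  [54,0,0,0,0,0,0],
  [60,0,0,0,0,0,0],
  [70,0,0,0,0,0,0],
  [87,0,0,0,0,0,0],
  [87,0,0,0,0,0,0],
  [87,0,0,0,0,0,0],
], grip_force=5)

```text
time_s: 28.4
tool_pos: [0.477, 0.224, 0.1463]
tool_rot: [-180.0, -0.0, 16.0]
force: [0.3, 0.2, -0.2]
grip_width: 0.0827
```

Call:
send_rows([
  [87,0,0,0,0,0,0],
  [87,0,0,-5,0,0,0],
  [87,0,0,-10,0,0,0],
  [87,0,0,-20,0,0,0],
  [87,0,0,-30,0,0,0],
  [87,0,0,-30,0,0,0],
  [87,0,0,-30,0,0,0],
  [87,0,0,-20,0,0,0],
  [87,0,0,0,0,0,0],
  [87,0,0,0,0,0,0],
])

```text
time_s: 29.4
tool_pos: [0.4771, 0.2238, 0.2915]
tool_rot: [180.0, -0.0, 16.0]
force: [-0.4, -0.5, 0.3]
grip_width: 0.0872
```

```bash
python3 f.py;python3 - <<'E'
from h import *
w=env.read_camera("wrist")[:,:,::-1];s=env.read_camera("side")[180:390,160:360,::-1]
cv2.imwrite("pics/m7.png",np.hstack([cv2.resize(w[40:350,60:460],(400,400)),cv2.resize(s,(390,400),interpolation=cv2.INTER_CUBIC)]))
E
```

```text
Fx -0.1 Fy 0.3 Fz -0.2 [0.4765 0.2234 0.2903] dx mm 148.48774241536788 29.6 [-0.04  0.01  0.05] [1.7999e+02 1.2000e-01 1.5980e+01]
```

View pics/m7.png

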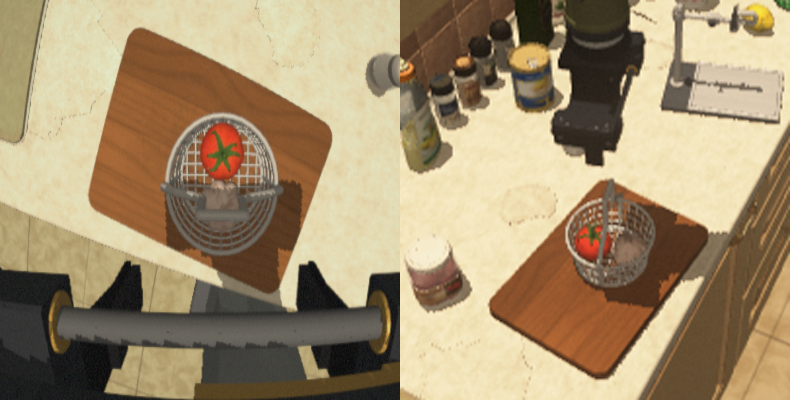

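The basket stands upright and free on the board, with tomato and garlic in it, and the gripper is well above it. Handing in.

```bash
python3 -c "
from cell import env
print(env.sign_off())"
```

```text
the job is handed in; nothing more can be done
None
```

The basket is off the hook and standing upright on the chopping board with the tomato and garlic still in it. I handed the job in at about 30 s; the hand-in gives no verdict.

- **Unhooking:** I gripped the basket across both handle legs and lifted the bar about 2 mm off the hook's floor. I then pressed it back against the keeper to the stop. The stop showed as a jump to about 11 N at roughly 22 mm of travel, and 11 N was the highest push I read. I kept the keeper pressed at about 5 to 9.5 N while lifting the bar past the nose. I felt no upward catch, and the load returned to the basket's weight alone.
- **Setting down:** The basket touched the board gently, but I let the last steps press a little too far. The wrist read +12.5 N, which means roughly 17 N on the board against the 30 N limit. I backed that off before opening the fingers.
- **Last checks:** By the release position, the basket's centre is about (0.477, 0.224) m. The board's middle measured about (0.479, 0.238) m, so it is well within tolerance. The last picture shows the basket upright, the jam jar and lemon apparently where they were, and the gripper 14 cm clear with about zero force. I did not measure the basket's tilt or the salt shaker's final position; my path stayed well clear of the shaker.

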